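Clamp the jam jar and twist its tight lid free

ROBOT

A 6-joint arm with a two-finger parallel gripper is mounted at the origin on the work surface. World frame = base frame: x ahead of the robot, y to its left, z up, the work surface at z = 0. Lengths are in mm, angles in rad, forces in N, time in s.
With the tool pointing down it reaches from about 350 to 975 mm from the base axis. Payload 7.1 kg.
Tool frame: the origin (TCP) lies midway between the tips of the shut fingers; the grasp point (between the pads) lies 19 mm behind it (ctrl.hold_point_z is the distance from the TCP to the grasp point, in mm); z points along the fingers, y is the direction in which the jaws open and shut (so a half turn about z gives the same grasp; the last joint's range is limited). The gripper opens to 88 mm and grips with 3 to 60 N. Pads are 20 mm wide; open, the fingers measure 115 mm over their backs; the gripper's body (75 mm by 178 mm) begins 61 mm behind the grasp point.
Start: joints at [1.286, 0.423, 1.63, -0, 1.089, -0.019], TCP at [164.144, 603.043, 222.675] pointing down, gripper open.
Joint ranges: [-3, 3], [-0.9, 2.11], [0.09, 2.58], [-1.31, 4.45], [0.11, 2.69], [-2.54, 2.54]. Speed limits (rad/s): [2.39, 2.39, 3.01, 3.14, 3.14, 3.14].

INTERFACE

Orientations are given as a rotation vector (axis times angle).
In Python, from workcell import ctrl, eyes gives the robot as it stands.
- The arm moves only by the tool move_arm, never from a script. Its argument "deltas" is a list of rows, each a list of 6 numbers: the shift along the tool's x, y, z in mm, then the turn, a rotation vector about the tool's x, y, z in rad. A call has 1 to 5 rows; each row shifts and turns the pose as measured when the row begins, along the tool's axes as they then stand; what a row does not reach is not made up. A row lasts 1/12 s, in which the tool goes at most 41.7 mm and 7.16 degrees, less where a joint would pass 70% of its speed; a pose out of reach is approached as far as the arm can. A call is refused whole if a number of a shift passes 41.7 or a number of a turn 0.125, either way. A call with a gripper value outside its range is refused whole. "hand" is the closure, from -1 (fully open) to 1 (shut), set as the call begins (left out, the last holds). The fingers move at their own pace and stop on an object; the grip force is fixed at half the most. Time passes only in rows, so rows that do not move let the fingers close. It gives the time, the measured TCP pose, the force and the opening at its end, in the units of the state.
- ctrl.get_obs(): the state, without advancing time (a new reading comes with each control period).
- eyes.get_image(name): name is "side" or "top" or "wrist"; returns a dict with "frame" (420x560x3 uint8, red, green, blue), "range_z" (420x560 float32, mm along the optical axis (not along the pixel's ray), 0 where there is no reading), "fx", "fy", "cx", "cy" (pixels), "cam_to_world" (4x4, takes a point from camera to world coordinates). Camera axes: x right, y down, z forward; pixel columns grow to the right and rows downward; lengths in mm; the calibration is good to about 2 mm. A picture is of the moment at which its call begins.
- ctrl.close_job(): hands the job in, once; it reports no verdict.
The state is a dict: "t": time; "qpos": joint angles; "qvel": joint speeds; "joint_torque": joint torques, N m; "ee_pos": TCP position; "orientation": TCP orientation; "ft_force": force on the tool from outside, world axes, zero at the start; "moment": the same for the moment, N m; "width": finger opening in mm.
Only numpy, scipy, OpenCV 4.12 (cv2) and the standard library are available. Lean on these libraries where they do the work, as an engineer would, in place of code of your own. Each camera call takes 0.05 s, during which the arm holds its last target.

TASK

The jam jar stands loose between the open jaws of the one-hand jar clamp on the shelf. Slide the clamp's jaw shut by its upright handle, just until it holds the jar snugly in the V, then leave the jaw and unscrew the tight lid anticlockwise, stop turning when its threads let go (about a fifth of a turn) and lift it straight up off the jar. Finish while still holding the lid level, right over the mouth and about 2 cm clear of it, with the jar still standing clamped and everything else on the shelf left where it was.

Things in the scene. Friction and masses are not known exactly. Their poses are not given: they have to be found in the camera images.
- clamp: Grey one-hand jar clamp, fixed to the shelf. Base plate 120 mm (x) by 262 mm (y from -87 to +175), 10 mm thick; origin at shelf level under the axis where the clamped jar stands. Fixed rubber V jaw, 52 mm high, on the -y side, opening to +y (faces 35 degrees either side of the y axis). The sliding jaw comes from the +y side, along the clamp's y axis.
- clamp_seat (a point): Point on the top of the clamp's base plate (10 mm above the shelf) where the jar's axis stands when the jar is home in the fixed V.
- jaw: The clamp's sliding jaw, axes as the clamp's: carriage 86 mm wide, 50 mm high, with a rubber V face on springs (1.5 N/mm, 8 mm of give). Origin as the clamp's when it just touches the seated jar, 24 to 48 mm towards +y at the start; push it towards -y. Slides stiffly (9 N, 2 N more pushing the loose jar), stays where left and keeps up to 9 N on the jar: push with about 20 N.
- jaw_handle (a point): Grip point of the sliding jaw: in the upright black handle, 16 mm thick (x) by 28 mm (y), whose top is 98 mm and whose foot (carriage) is 50 to 61 mm above the shelf; this point is 80 mm above the shelf, and 87 mm behind (+y) the jar's axis when the face just touches it.
- jar: Clear glass jam jar with a plain paper band, 68 mm across up to 60 mm, shoulder to a 44 mm neck at 72 mm; rim at 96.5 mm; empty, about 0.25 kg. Origin at the centre of its underside, z up. It stands loose on the base plate, 9 to 16 mm short of its seat, and slides along when the jaw pushes it. Unclamped it simply turns along with the lid.
- jar_mouth (a point): Centre of the jar's mouth, on the jar's axis at rim height, 96.5 mm above its underside.
- lid: Steel twist-off lid, 58 mm across, 18 mm deep, 45 g; origin at the centre of its lower edge, z up. Takes about 0.3 to 0.5 N m to turn. Its x axis starts 0 to 8 degrees anticlockwise (from above) of the jar's. Turned anticlockwise it keeps its height till the lugs come free about 58 degrees from the jar's x, springs up 1.5 mm, and meets the next threads at about 95: lift it between.
- lid_center (a point): Centre of the lid, on its axis half-way up, axes as the lid's: 9 mm above its lower edge, 93 mm above the jar's underside when screwed on. Grip the lid across its 58 mm width here; round the neck there is room for fingertips down to 74 mm above the jar's underside.
- box_low: Bystander: lower of two stacked glass meal containers with red clip-on lids, each 148 by 106 by 61 mm. Origin at the centre of its underside.
- box_top: Bystander: the upper of the two stacked containers; the stack is 122 mm high. Origin at the centre of its underside.
- rice_bowl: Bystander: white ceramic rice bowl, 116 mm across, 60 mm high. Origin at the centre of its underside.
- wood_lid: Bystander: round wooden pot lid, 156 mm across, lying flat, knob to 38 mm. Origin at the centre of its underside.

How it is judged:
By the outcome, as a careful person would: the job done as asked, in the order asked, and still so for the second after the job is handed in, while the arm keeps its last pose, push and grip.
It also fails if it takes over 48 s, if anything falls off the work surface, if the arm or the gripper's body presses on something with over 40 N, if the wrist force passes 120 N, or if a joint passes its speed limit or range.

## Working session

There is one attempt and no reset: what is moved stays moved. The work goes in short steps, Python scripts to look and compute and a tool call to move; the robot and the scene stay as the last step left them, time stands still between calls to the robot, and variables do not carry over. Pictures are saved under pics/ and viewed, and the job is handed in when it is done.

Besides the shell and the picture viewer there is one more tool, called after ">>>" by a JSON object that holds its "method" and its "body", one argument or row to a line. move_arm: Moves the arm, as the interface text tells. Its arguments: {"type":"object","properties":{"deltas":{"type":"array"},"hand":{"type":"number"}},"required":["deltas"]}

```bash
mkdir -p pics; ls; python3 - <<'E'
from workcell import ctrl, eyes
import cv2,numpy as np
o=ctrl.get_obs()
print({k:np.round(v,3).tolist() for k,v in o.items()},ctrl.hold_point_z)
for n in("side","top"):
    d=eyes.get_image(n); cv2.imwrite(f"pics/{n}0.png",d["frame"][:,:,::-1]); np.savez(f"{n}0.npz",**d)
    print(n,d["fx"],d["cx"],d["cy"],np.round(d["cam_to_world"],3).tolist())
E
```

```text
pics
{'t': 0.0, 'qpos': [1.286, 0.424, 1.631, 0.0, 1.089, -0.019], 'qvel': [0.001, 0.001, -0.001, 0.001, 0.001, -0.0], 'joint_torque': [0.001, -54.463, -27.366, 0.064, 0.023, -0.0], 'ee_pos': [163.994, 602.506, 221.888], 'orientation': [-0.416, -3.114, 0.002], 'ft_force': [-1.133, -0.237, 0.007], 'moment': [0.02, 0.007, -0.037], 'width': 87.659} 18.700000000000003
side 487.685016066111 278.4953315089434 206.37333857982344 [[-0.933, -0.249, 0.261, 242.596], [-0.36, 0.657, -0.662, 691.836], [-0.007, -0.712, -0.703, 857.158], [0.0, 0.0, 0.0, 1.0]]
top 515.0615560706729 274.3986826135918 211.93590393355842 [[-0.002, -0.984, 0.179, 290.414], [-1.0, 0.006, 0.024, -39.722], [-0.025, -0.179, -0.984, 1244.924], [0.0, 0.0, 0.0, 1.0]]
```

View pics/side0.png

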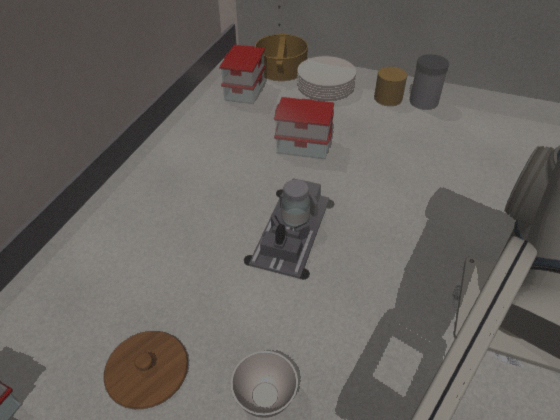

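View pics/top0.png

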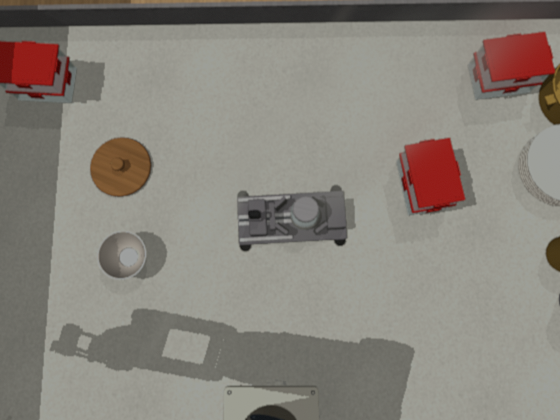

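The top view shows the clamp around pixel (292,217), with the lid at (305,211), the handle at (255,214) and the V to the right (world -y). Next I'll measure these from the depth data.

```bash
cat > h.py <<'E'
import numpy as np,cv2
from workcell import ctrl,eyes
def world(d):
    z=d["range_z"].astype(float); v,u=np.mgrid[:z.shape[0],:z.shape[1]]
    p=np.stack([(u-d["cx"])/d["fx"]*z,(v-d["cy"])/d["fy"]*z,z,np.ones_like(z)],-1)
    w=p@np.array(d["cam_to_world"]).T
    w=w[...,:3]; w[z<=0]=np.nan
    return w
E
python3 - <<'E'
from h import *
for n in("top","side"):
    d=dict(np.load(n+"0.npz")); w=world(d)
    X,Y,Z=w[...,0],w[...,1],w[...,2]
    roi=(X>180)&(X<460)&(Y>-200)&(Y<120) if n=="top" else (X>180)&(X<460)&(Y>-200)&(Y<120)
    print(n,"shelf z",np.nanmedian(Z[(Z<8)&(Z>-10)]))
    for lo,hi in((5,16),(42,56),(56,75),(75,95),(90,102),(104,120)):
        m=roi&(Z>lo)&(Z<hi)
        if m.sum()>3:
            nc,lab,st,ce=cv2.connectedComponentsWithStats(m.astype(np.uint8))
            for i in range(1,nc):
                if st[i,4]>8:
                    q=w[lab==i]; print(lo,hi,st[i,4],q.mean(0).round(1),q.min(0).round(1),q.max(0).round(1), np.round(cv2.minAreaRect(q[:,:2].astype(np.float32)),1) if 0 else cv2.minAreaRect(q[:,:2].astype(np.float32)))
    g=cv2.resize(d["frame"][170:260,220:360] if n=="top" else d["frame"][160:290,230:350],None,fx=5,fy=5 if n=="top" else 4.5,interpolation=cv2.INTER_CUBIC)
    cv2.imwrite(f"pics/{n}crop.png",g[:,:,::-1])
E
```

```text
top shelf z 0.2992378865806131
5 16 611 [449.3 -43.7   9.9] [ 423.1 -182.2    5.1] [459.9  76.7  15.9] ((441.6189880371094, -52.749267578125), (36.41913604736328, 258.8796691894531), 0.1397518813610077)
42 56 30 [457.6  31.   47.8] [455.7   9.6  42.3] [459.3  49.8  52.8] ((457.2447204589844, 29.711414337158203), (40.25371551513672, 3.4564619064331055), 89.04618835449219)
side shelf z 0.6571129964057718
5 16 535 [448.7 -31.8  10.1] [ 424.4 -182.7    5. ] [460.   79.2  16. ] ((446.341552734375, -52.14668273925781), (35.103763580322266, 261.7952880859375), 2.027263879776001)
42 56 39 [457.4  33.3  48.1] [455.3  10.8  42.5] [459.8  49.7  53.5] ((457.7095947265625, 30.22014808654785), (4.442263126373291, 38.943511962890625), 0.6158074736595154)
```

View pics/topcrop.png

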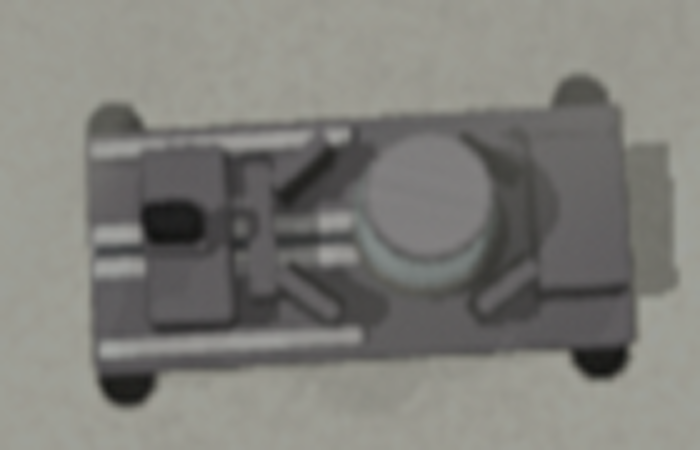

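View pics/sidecrop.png

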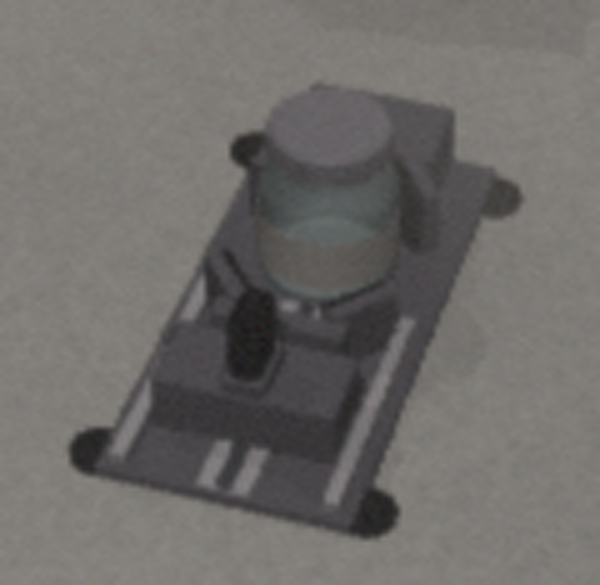

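```bash
python3 - <<'E'
from h import *
for n in("top","side"):
    d=dict(np.load(n+"0.npz")); w=world(d)
    X,Y,Z=w[...,0],w[...,1],w[...,2]
    roi=(X>390)&(X<600)&(Y>-220)&(Y<130)
    for lo,hi in((7,13),(46,54),(57,75),(75,94),(94,104),(104,125)):
        m=roi&(Z>lo)&(Z<hi)
        nc,lab,st,ce=cv2.connectedComponentsWithStats(m.astype(np.uint8))
        for i in range(1,nc):
            if st[i,4]>14:
                q=w[lab==i].astype(np.float32); r=cv2.minAreaRect(q[:,:2].copy()); print(n,lo,hi,st[i,4],q.mean(0).round(1),q.min(0).round(0),q.max(0).round(0),np.round(r[0],1),np.round(r[1],1),round(r[2],2))
    # whole base footprint angle
    m=roi&(Z>6)
    q=w[m].astype(np.float32)[:,:2]; r=cv2.minAreaRect(q.copy()); print("all",r)
    m=roi&(Z>7)&(Z<13); q=w[m]; 
    # long edges: per y bin min x/max x
    for sgn in(-1,1):
        P=[]
        for y in range(-175,75,8):
            s=q[(abs(q[:,1]-y)<4)]
            if len(s)>2:P.append((y,s[:,0].min() if sgn<0 else s[:,0].max()))
        P=np.array(P); 
        for _ in range(4):
            c=np.polyfit(P[:,0],P[:,1],1); e=abs(np.polyval(c,P[:,0])-P[:,1]); P=P[e<max(2,2*np.median(e))] 
        print("edge",sgn,c,len(P),np.median(e))
    lid=roi&(Z>107)&(Z<125); q=w[lid]
    (c,r)=cv2.minEnclosingCircle(q[:,:2].astype(np.float32)); print("lid circ",c,r,np.median(q[:,2]))
E
```

```text
top 7 13 155 [ 560.9 -133.8   10. ] [ 549. -178.    7.] [569. -77.  13.] [ 558.1 -127.5] [ 18.9 100.5] 1.89
top 7 13 937 [484.9 -85.2  10.1] [ 444. -182.    7.] [563. -11.  13.] [503.2 -96.6] [171.6 119.2] 89.96
top 7 13 77 [556.6  32.2   9.7] [548. -23.   7.] [561.  83.  13.] [557.7  29.7] [ 11.9 106. ] 4.4
top 7 13 51 [540.1   0.   10.1] [525. -21.   7.] [550.  11.  13.] [ 5.429e+02 -2.000e-01] [17.8 39.3] 35.87
top 7 13 316 [497.1  67.5  10.3] [451.  47.   7.] [544.  82.  13.] [497.9  67.7] [93.9 30.6] 6.89
top 7 13 15 [508.2   6.4   9.6] [500.   4.   7.] [516.   9.  13.] [507.9   6.3] [15.6  5. ] 0.42
top 7 13 79 [465.9  -7.2  10.1] [456. -35.   7.] [483.  11.  13.] [470.1 -11.6] [26.7 46. ] 1.52
top 7 13 125 [443.   28.3  10. ] [430. -25.   7.] [450.  77.  13.] [439.6  25.7] [101.7  19.5] 89.81
top 46 54 600 [ 507.2 -146.7   51.1] [ 460. -178.   46.] [ 553. -100.   54.] [ 507.9 -139.1] [93.2 75.6] 2.5
top 46 54 236 [500.7 -15.6  49.7] [458. -42.  46.] [547.   2.  54.] [501.2 -19.1] [88.8 41.9] 3.38
top 46 54 425 [496.9  29.1  50.1] [456.   9.  46.] [542.  52.  54.] [498.7  30.7]
[... 2188 characters left out ...]
45.2  85.1] [489.  29.  75.] [506.  52.  94.] [493.8  42.4] [23.4 13.1] 50.96
side 94 104 64 [497.4 -59.8  99.5] [475. -84.  94.] [530. -50. 104.] [499.2 -63.4] [56.8 25.3] 18.1
side 94 104 65 [497.2  37.4  97.7] [490.  22.  94.] [505.  51. 103.] [497.4  36.4] [14.4 27.8] 5.52
side 104 125 401 [503.5 -75.8 112. ] [ 475. -107.  104.] [533. -50. 117.] [504.  -78.2] [56.5 56.3] 78.9
all ((500.4166259765625, -60.39506530761719), (147.173095703125, 289.80072021484375), 4.773339748382568)
edge -1 [-5.44678468e-02  4.40540408e+02] 30 0.287001590006156
edge 1 [-4.85521699e-02  5.59514663e+02] 26 0.5996302275510175
lid circ (504.7669982910156, -77.45063781738281) 30.101125717163086 112.73400777486353
```

Clamp yaw comes out at about +3° and its origin at about (505,-94). The handle is at (498,36), so the jaw is about 43 mm open. The plan is to push the handle from behind with shut fingers, so I need a small planner helper.

```bash
cat >> h.py <<'E'
from scipy.spatial.transform import Rotation as Ro
def plan(tgt,psi,vmax=40,wmax=0.12,n=None):
    """rows from measured pose to tgt (world mm), tool y at world azimuth psi (deg)"""
    o=ctrl.get_obs(); p=np.array(o["ee_pos"]); R=Ro.from_rotvec(o["orientation"])
    a=np.radians(psi); y=np.array([np.cos(a),np.sin(a),0]); z=np.array([0,0,-1.]); x=np.cross(y,z)
    Rt=Ro.from_matrix(np.stack([x,y,z],1))
    d=np.array(tgt)-p; rv=(R.inv()*Rt).as_rotvec()
    n=n or int(max(np.ceil(np.linalg.norm(d)/vmax),np.ceil(np.linalg.norm(rv)/wmax),1))
    rows=[]
    for i in range(n):
        Ri=R*Ro.from_rotvec(rv*i/n)
        rows.append(np.round(np.r_[Ri.inv().apply(d/n),rv/n],3))
    print("t",o["t"],"p",p.round(1),"rv",rv.round(3),"F",np.round(o["ft_force"],1),"w",o["width"])
    for i in range(0,n,5): print([[round(float(v),1) for v in r[:3]]+[round(float(v),3) for v in r[3:]] for r in rows[i:i+5]])
E
python3 -c "
from h import *
plan([496,85,180],3)"
```

```text
t 0.1 p [164.  602.6 222. ] rv [-1.000e-03  1.000e-03  1.253e+00] F [-0.2 -0.3  0.6] w 88.07017073667485
[[-28.5, -25.8, 2.7, -0.0, 0.0, 0.078], [-30.4, -23.4, 2.7, -0.0, 0.0, 0.078], [-32.2, -21.0, 2.7, -0.0, 0.0, 0.078], [-33.7, -18.4, 2.6, -0.0, 0.0, 0.078], [-35.1, -15.7, 2.6, -0.0, 0.0, 0.078]]
[[-36.2, -12.9, 2.6, -0.0, 0.0, 0.078], [-37.1, -10.1, 2.6, -0.0, 0.0, 0.078], [-37.8, -7.1, 2.6, -0.0, 0.0, 0.078], [-38.2, -4.2, 2.6, -0.0, 0.0, 0.078], [-38.4, -1.2, 2.6, -0.0, 0.0, 0.078]]
[[-38.4, 1.9, 2.6, -0.0, 0.0, 0.078], [-38.1, 4.8, 2.6, -0.0, 0.0, 0.078], [-37.6, 7.8, 2.6, -0.0, 0.0, 0.078], [-36.9, 10.7, 2.6, -0.0, 0.0, 0.078], [-35.9, 13.6, 2.6, -0.0, 0.0, 0.078]]
[[-34.8, 16.4, 2.6, -0.0, 0.0, 0.078]]
```

>>> {"method": "move_arm", "body": {
  "deltas": [
    [-28.5,-25.8,2.7,0,0,0.078],
    [-30.4,-23.4,2.7,0,0,0.078],
    [-32.2,-21,2.7,0,0,0.078],
    [-33.7,-18.4,2.6,0,0,0.078],
    [-35.1,-15.7,2.6,0,0,0.078]
  ],
  "hand": 1
}}

```text
t: 0.52
ee_pos: [266.5, 440.7, 206.5]
orientation: [-1.019, -2.97, -0.001]
ft_force: [0.9, 0.6, -0.4]
width: 58.1
```

>>> {"method": "move_arm", "body": {
  "deltas": [
    [-36.2,-12.9,2.6,0,0,0.078],
    [-37.1,-10.1,2.6,0,0,0.078],
    [-37.8,-7.1,2.6,0,0,0.078],
    [-38.2,-4.2,2.6,0,0,0.078],
    [-38.4,-1.2,2.6,0,0,0.078]
  ]
}}

```text
t: 0.93
ee_pos: [370.6, 268.9, 191.9]
orientation: [-1.599, -2.702, 0.002]
ft_force: [0.6, -0.1, 0.0]
width: 24.6
```

>>> {"method": "move_arm", "body": {
  "deltas": [
    [-38.4,1.9,2.6,0,0,0.078],
    [-38.1,4.8,2.6,0,0,0.078],
    [-37.6,7.8,2.6,0,0,0.078],
    [-36.9,10.7,2.6,0,0,0.078]
  ]
}}

```text
t: 1.27
ee_pos: [452.0, 129.9, 180.7]
orientation: [-2.019, -2.405, 0.002]
ft_force: [0.4, 0.7, -0.2]
width: 1.1
```

```bash
python3 -c "
from h import *
plan([496,85,160],3)"
```

```text
t 1.2667 p [452.  129.9 180.7] rv [-0.002 -0.     0.122] F [ 0.4  0.7 -0.2] w 1.0565741965764195
[[-25.9, 17.8, 10.3, -0.001, -0.0, 0.061], [-24.8, 19.3, 10.3, -0.001, -0.0, 0.061]]
```

>>> {"method": "move_arm", "body": {
  "deltas": [
    [-25.9,17.8,0,0,0,0.061],
    [-24.8,19.3,0,0,0,0.061],
    [0,0,0,0,0,0]
  ]
}}

```text
t: 1.52
ee_pos: [499.4, 76.6, 179.8]
orientation: [-2.181, -2.261, 0.004]
ft_force: [1.1, -0.3, -0.3]
width: 0.2
```

```bash
python3 - <<'E'
from h import *
d=eyes.get_image("wrist"); cv2.imwrite("pics/w1.png",d["frame"][:,:,::-1]); np.savez("w1.npz",**d)
w=world(d);X,Y,Z=w[...,0],w[...,1],w[...,2]
roi=(X>390)&(X<600)&(Y>-220)&(Y<130)
for lo,hi in((46,54),(94,104),(108,125)):
    m=roi&(Z>lo)&(Z<hi)
    nc,lab,st,ce=cv2.connectedComponentsWithStats(m.astype(np.uint8))
    for i in range(1,nc):
        if st[i,4]>60:
            q=w[lab==i].astype(np.float32); r=cv2.minAreaRect(q[:,:2].copy()); print(lo,hi,st[i,4],q.mean(0).round(1),np.round(r[0],1),np.round(r[1],1),round(r[2],2),st[i,:4])
plan([496,76,68],3)
E
```

```text
46 54 2221 [497.3  35.   49.3] [498.4  32.4] [85.8 41.4] 3.32 [239 218  89  41]
108 125 187 [504.  -59.  111.4] [504.5 -61.6] [ 7.8 21.4] 1.98 [281 356  10  23]
t 1.5667 p [497.4  77.8 179.4] rv [-0.004  0.001 -0.014] F [ 0.4 -0.5  0.5] w 0.4509986485974447
[[-0.6, -0.3, 37.1, -0.001, 0.0, -0.005], [-0.6, -0.4, 37.1, -0.001, 0.0, -0.005], [-0.6, -0.4, 37.1, -0.001, 0.0, -0.005]]
```

View pics/w1.png

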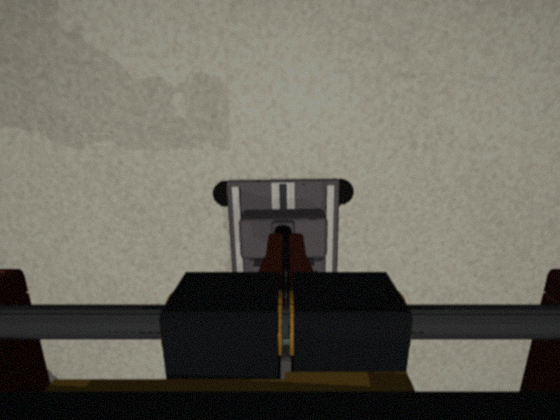

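The wrist view shows the fingertips at (285,238) lined up with the handle at (283,228). I'm descending behind it.

>>> {"method": "move_arm", "body": {
  "deltas": [
    [-0.6,-0.3,37,0,0,-0.005],
    [-0.6,-0.4,37,0,0,-0.005],
    [-0.6,-0.4,36,0,0,-0.005],
    [0,0,0,0,0,0]
  ]
}}

```text
t: 1.9
ee_pos: [496.3, 77.8, 68.1]
orientation: [-2.158, -2.283, -0.001]
ft_force: [-1.7, 0.3, -0.4]
width: 0.5
```

```bash
python3 -c "
from h import *
plan([496,64,70],3)"
```

```text
t 1.9 p [496.3  77.8  68.1] rv [ 0.001 -0.001  0.004] F [-1.7  0.3 -0.4] w 0.5271592656344217
[[-13.7, -1.1, -1.9, 0.001, -0.001, 0.004]]
```

>>> {"method": "move_arm", "body": {
  "deltas": [
    [-6,0,0,0,0,0.004],
    [-5,0,0,0,0,0],
    [-4,0,0,0,0,0],
    [-4,0,0,0,0,0]
  ]
}}

```text
t: 2.23
ee_pos: [496.1, 60.4, 71.0]
orientation: [-2.155, -2.283, -0.0]
ft_force: [-0.9, 8.9, -7.6]
width: 0.3
```

>>> {"method": "move_arm", "body": {
  "deltas": [
    [-4,0,0,0,0,0],
    [-4,0,0,0,0,0]
  ]
}}

```text
t: 2.4
ee_pos: [496.8, 53.6, 73.5]
orientation: [-2.157, -2.281, -0.007]
ft_force: [-0.9, 8.5, -6.9]
width: 0.5
```

>>> {"method": "move_arm", "body": {
  "deltas": [
    [-4,0,2.5,0,0,0],
    [-4,0,2.5,0,0,0],
    [-4,0,2.5,0,0,0]
  ]
}}

```text
t: 2.65
ee_pos: [499.0, 44.0, 71.7]
orientation: [-2.161, -2.278, -0.02]
ft_force: [-3.3, 9.5, 6.6]
width: 0.4
```

>>> {"method": "move_arm", "body": {
  "deltas": [
    [-4,0,1,0,0,0],
    [-4,0,1,0,0,0],
    [-4,0,1,0,0,0]
  ]
}}

```text
t: 2.9
ee_pos: [499.7, 34.3, 72.3]
orientation: [-2.163, -2.274, -0.029]
ft_force: [-0.4, 9.3, -7.2]
width: 0.7
```

```bash
python3 -c "
from h import *
plan([499.2,22,70],3)"
```

```text
t 2.9 p [499.7  34.3  72.3] rv [ 0.011 -0.015 -0.003] F [-0.4  9.3 -7.2] w 0.700702228227918
[[-12.3, -1.1, 2.1, 0.011, -0.015, -0.003]]
```

>>> {"method": "move_arm", "body": {
  "deltas": [
    [-4,-0.3,2,0.006,-0.008,0],
    [-4,-0.3,1.5,0.006,-0.008,0],
    [-4,0,1,0,-0.003,0]
  ]
}}

```text
t: 3.15
ee_pos: [500.2, 24.8, 72.1]
orientation: [2.169, 2.271, 0.005]
ft_force: [-1.0, 10.8, -8.6]
width: 0.9
```

>>> {"method": "move_arm", "body": {
  "deltas": [
    [-4,0,1.5,0,-0.003,0],
    [-4,0,1.5,0,-0.003,0]
  ]
}}

```text
t: 3.32
ee_pos: [500.6, 19.1, 72.0]
orientation: [2.169, 2.267, 0.005]
ft_force: [-3.2, 11.8, 2.7]
width: 0.5
```

>>> {"method": "move_arm", "body": {
  "deltas": [
    [-3,0,1.5,0,0,0],
    [-3,0,1,0,0,0]
  ]
}}

```text
t: 3.48
ee_pos: [500.8, 15.4, 72.2]
orientation: [2.173, 2.266, 0.012]
ft_force: [1.0, 13.5, -11.3]
width: 0.3
```

>>> {"method": "move_arm", "body": {
  "deltas": [
    [-3,0,1,0,0,0]
  ]
}}

```text
t: 3.57
ee_pos: [500.9, 13.9, 72.2]
orientation: [2.175, 2.265, 0.016]
ft_force: [0.6, 14.7, -8.3]
width: 0.3
```

>>> {"method": "move_arm", "body": {
  "deltas": [
    [-3,0,1,0,0,0]
  ]
}}

```text
t: 3.65
ee_pos: [501.0, 12.7, 72.2]
orientation: [-2.178, -2.264, -0.021]
ft_force: [-0.7, 18.0, -5.8]
width: 0.2
```

>>> {"method": "move_arm", "body": {
  "deltas": [
    [-3,0,1,0,0,0]
  ]
}}

```text
t: 3.73
ee_pos: [501.1, 11.6, 72.3]
orientation: [-2.178, -2.261, -0.025]
ft_force: [0.7, 19.2, -5.7]
width: 0.1
```

>>> {"method": "move_arm", "body": {
  "deltas": [
    [-3,0,1,0,0,0]
  ]
}}

```text
t: 3.82
ee_pos: [501.2, 10.8, 72.3]
orientation: [-2.179, -2.257, -0.03]
ft_force: [0.1, 20.6, -5.8]
width: 0.5
```

At 20.6 N the jar should be snug. I'll back off and raise the arm.

>>> {"method": "move_arm", "body": {
  "deltas": [
    [8,0,0,0,0,0],
    [12,0,0,0,0,0],
    [12,0,-8,0,0,0],
    [0,0,-38,0,0,0],
    [0,0,-38,0,0,0]
  ]
}}

```text
t: 4.23
ee_pos: [497.0, 43.6, 158.9]
orientation: [-2.178, -2.254, -0.026]
ft_force: [1.1, 0.5, 1.1]
width: 0.6
```

>>> {"method": "move_arm", "body": {
  "deltas": [
    [30,0,-35,0,0,0],
    [30,0,-20,0,0,0]
  ],
  "hand": -1
}}

```text
t: 4.4
ee_pos: [496.3, 97.7, 217.5]
orientation: [-2.187, -2.254, -0.033]
ft_force: [0.7, -0.1, -0.3]
width: 10.5
```

```bash
python3 - <<'E'
from h import *
for n in("top","side"):
    d=eyes.get_image(n); w=world(d); np.savez(n+"1.npz",**d)
    cv2.imwrite(f"pics/{n}1.png",d["frame"][:,:,::-1])
    X,Y,Z=w[...,0],w[...,1],w[...,2]
    roi=(X>390)&(X<600)&(Y>-220)&(Y<130)
    for lo,hi in((46,54),(94,104),(108,125)):
        m=roi&(Z>lo)&(Z<hi)
        nc,lab,st,ce=cv2.connectedComponentsWithStats(m.astype(np.uint8))
        for i in range(1,nc):
            if st[i,4]>40:
                q=w[lab==i].astype(np.float32); r=cv2.minAreaRect(q[:,:2].copy()); print(n,lo,hi,st[i,4],q.mean(0).round(1),np.round(r[0],1),np.round(r[1],1),round(r[2],2),cv2.minEnclosingCircle(q[:,:2].copy()),np.median(q[:,2]))
plan([505,-90,180],-28)
E
```

```text
top 46 54 551 [ 506.7 -148.6   51.1] [ 507.7 -141.3] [91.2 73. ] 0.62 ((508.3014221191406, -134.66372680664062), 53.970741271972656) 51.364876
top 46 54 546 [505.7 -26.4  49.8] [503.2 -38.8] [86.1 84.1] 3.64 ((502.66558837890625, -39.74496078491211), 58.19205856323242) 49.827854
top 46 54 131 [478.9 -61.1  49.8] [476.8 -59.6] [54.1 25.4] 52.41 ((481.6746826171875, -63.3021354675293), 27.0559139251709) 49.680286
top 94 104 70 [501.1 -12.3  97.8] [501.3 -11.9] [15.1 25.4] 4.3 ((501.7193603515625, -11.957971572875977), 12.922660827636719) 97.81831
top 108 125 497 [505.3 -93.5 112.4] [504.8 -93.9] [53.9 56.9] 89.19 ((505.3244323730469, -93.89390563964844), 29.029525756835938) 112.440155
side 46 54 768 [495.1 -49.7  50.3] [503.9 -84.5] [ 92.5 180.3] 4.75 ((506.32183837890625, -84.82070922851562), 97.83429718017578) 50.51778
side 94 104 49 [505.1 -68.4  99.7] [506.3 -70.6] [12.2 46.6] 88.03 ((506.0443420410156, -76.67078399658203), 23.306926727294922) 100.49417
side 94 104 64 [499.9  -9.9  97.5] [500.6 -11.6] [14.5 28.4] 2.48 ((501.01007080078125, -11.560397148132324), 14.260329246520996) 97.24277
side 108 125 55 [ 516.2 -102.9  113.3] [ 514.1 -106. ] [23.1 33.7] 87.93 ((514.513916015625, -101.14478302001953), 17.6495418548584) 113.20432
side 108 125 95 [507.9 -72.9 112. ] [508.9 -72.7] [40.9 18.3] 2.63 ((509.00408935546875, -74.17566680908203), 21.05670738220215) 112.13656
t 4.5 p [498.1 100.6 218.8] rv [ 0.015 -0.022  0.523] F [-0.4 -0.5  0.4] w 18.266979414592175
[[-38.3, -0.1, 7.1, 0.003, -0.004, 0.105], [-38.0, 3.9, 7.3, 0.003, -0.004, 0.105], [-37.4, 7.9, 7.4, 0.003, -0.004, 0.105], [-36.3, 11.8, 7.5, 0.003, -0.004, 0.105], [-34.9, 15.5, 7.7, 0.003, -0.004, 0.105]]
```

View pics/top1.png

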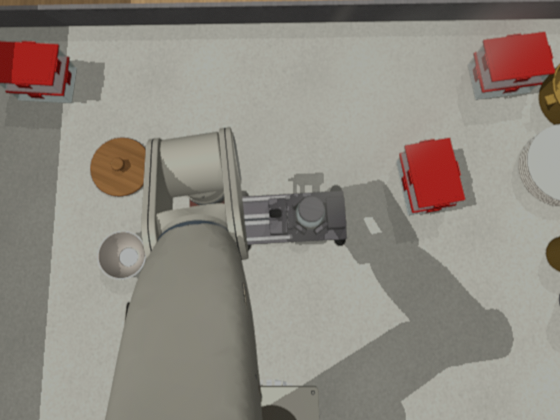

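View pics/side1.png

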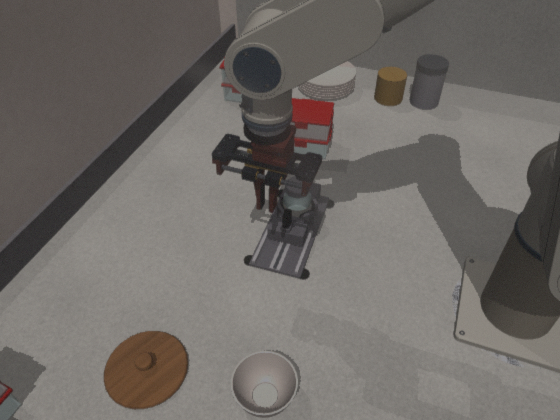

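The jar moved home: the lid is now at (505,-93.6), the handle is about 82 mm behind it, and the bystanders are untouched. Next I go over the lid.

>>> {"method": "move_arm", "body": {
  "deltas": [
    [-38.3,0,7,0.003,-0.004,0.105],
    [-38,3.9,7,0.003,-0.004,0.105],
    [-37.4,7.9,7,0.003,-0.004,0.105],
    [-36.3,11.8,7.5,0.003,-0.004,0.105],
    [-34.9,15.5,7.7,0.003,-0.004,0.105]
  ]
}}

```text
t: 4.92
ee_pos: [507.5, -89.1, 185.1]
orientation: [2.69, 1.61, 0.019]
ft_force: [0.3, 0.1, 0.1]
width: 51.7
```

```bash
python3 - <<'E'
from h import *
d=eyes.get_image("wrist"); cv2.imwrite("pics/w2.png",d["frame"][:,:,::-1]); w=world(d)
X,Y,Z=w[...,0],w[...,1],w[...,2]
m=(X>465)&(X<545)&(Y>-135)&(Y<-50)&(Z>108)&(Z<118); q=w[m].astype(np.float32)
print(m.sum(),q.min(0),q.max(0),q.mean(0), cv2.minEnclosingCircle(q[:,:2].copy()))
plan([505,-93.3,150],-28)
E
```

```text
4161 [ 476.29242  -122.05258   108.027626] [533.70593  -63.959824 114.017   ] [505.58795  -91.9557   111.863335] ((504.89874267578125, -93.08020782470703), 29.141841888427734)
t 4.9667 p [507.4 -94.6 183.9] rv [ 0.012 -0.004 -0.013] F [ 0.1 -3.4 -0.3] w 55.71594780596077
[[-0.1, -3.1, 33.9, 0.012, -0.004, -0.013]]
```

View pics/w2.png

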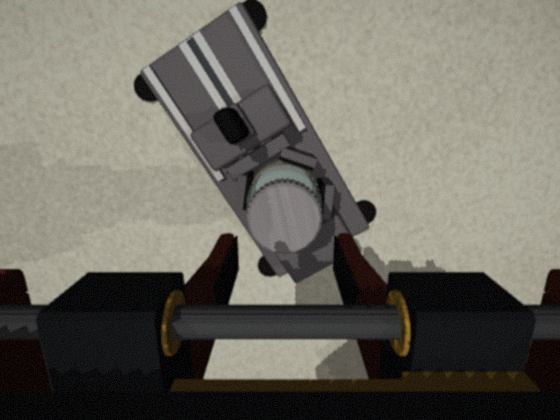

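Wrist view: lid at (285,215), centred between the fingers. Its depth fit gives (504.9,-93.1), which agrees with the top camera.

>>> {"method": "move_arm", "body": {
  "deltas": [
    [0,-3,15,0.012,-0.004,-0.013],
    [0,0,10,0,0,0],
    [0,0,0,0,0,0],
    [0,0,0,0,0,0],
    [0,0,0,0,0,0]
  ]
}}

```text
t: 5.38
ee_pos: [503.1, -98.0, 157.1]
orientation: [2.699, 1.608, -0.002]
ft_force: [-0.2, 0.5, 0.7]
width: 87.0
```

```bash
python3 - <<'E'
from h import *
plan([505,-93.2,86],-28,vmax=20)
E
```

```text
t 5.3833 p [503.1 -98.  157.1] rv [-0.001  0.001 -0.007] F [-0.2  0.5  0.7] w 86.96020242118722
[[1.3, -0.2, 17.8, -0.0, 0.0, -0.002], [1.3, -0.2, 17.8, -0.0, 0.0, -0.002], [1.3, -0.2, 17.8, -0.0, 0.0, -0.002], [1.3, -0.2, 17.8, -0.0, 0.0, -0.002]]
```

>>> {"method": "move_arm", "body": {
  "deltas": [
    [2.5,-0.4,14,0,0,-0.003],
    [2.5,-0.4,10,0,0,-0.003],
    [0,0,5,0,0,0],
    [0,0,0,0,0,0]
  ]
}}

```text
t: 5.72
ee_pos: [506.5, -90.8, 129.2]
orientation: [2.687, 1.621, 0.003]
ft_force: [0.1, -0.2, 0.4]
width: 87.8
```

```bash
python3 - <<'E'
from h import *
plan([505,-93.2,86],-28,vmax=15)
E
```

```text
t 5.7167 p [506.5 -90.8 129.2] rv [0.004 0.    0.004] F [ 0.1 -0.2  0.4] w 87.77504094708006
[[-0.9, -0.1, 14.4, 0.001, 0.0, 0.001], [-0.9, -0.1, 14.4, 0.001, 0.0, 0.001], [-0.9, -0.1, 14.4, 0.001, 0.0, 0.001]]
```

>>> {"method": "move_arm", "body": {
  "deltas": [
    [-1.2,0,14,0.002,0,0],
    [-0.8,0,12,0,0,0],
    [0,0,8,0,0,0],
    [0,0,4,0,0,0]
  ]
}}

```text
t: 6.05
ee_pos: [507.9, -91.7, 92.2]
orientation: [2.684, 1.624, 0.007]
ft_force: [0.1, 0.9, 0.6]
width: 87.6
```

```bash
python3 - <<'E'
from h import *
plan([505,-93.2,86],-28,vmax=15)
E
```

```text
t 6.05 p [507.9 -91.7  92.2] rv [ 0.006 -0.001  0.007] F [0.1 0.9 0.6] w 87.60005430625846
[[-2.7, -1.9, 6.2, 0.006, -0.001, 0.007]]
```

>>> {"method": "move_arm", "body": {
  "deltas": [
    [-1.5,-1.5,4,0.004,0,0.004],
    [-0.5,-0.3,1.5,0,0,0],
    [0,0,0,0,0,0],
    [0,0,0,0,0,0]
  ]
}}

```text
t: 6.38
ee_pos: [505.4, -92.5, 86.4]
orientation: [2.69, 1.621, 0.003]
ft_force: [-0.8, -0.1, -0.6]
width: 87.7
```

```bash
python3 - <<'E'
from h import *
plan([505,-93.2,86],-28,vmax=15)
plan([505,-93.2,86],-28,vmax=15)
E
```

```text
t 6.3833 p [505.4 -92.5  86.4] rv [ 0.001 -0.001  0.003] F [-0.8 -0.1 -0.6] w 87.74673635137702
[[-0.8, -0.0, 0.4, 0.001, -0.001, 0.003]]
t 6.3833 p [505.4 -92.5  86.4] rv [ 0.001 -0.001  0.003] F [-0.8 -0.1 -0.6] w 87.74673635137702
[[-0.8, -0.0, 0.4, 0.001, -0.001, 0.003]]
```

>>> {"method": "move_arm", "body": {
  "deltas": [
    [-0.4,0,0,0,0,0],
    [0,0,0,0,0,0],
    [0,0,0,0,0,0],
    [0,0,0,0,0,0],
    [0,0,0,0,0,0]
  ],
  "hand": 1
}}

```text
t: 6.8
ee_pos: [505.7, -93.1, 87.8]
orientation: [2.69, 1.62, 0.004]
ft_force: [-3.7, 3.8, 3.2]
width: 57.9
```

>>> {"method": "move_arm", "body": {
  "deltas": [
    [0,0,0,0,0,0],
    [0,0,0,0,0,0]
  ]
}}

```text
t: 6.97
ee_pos: [505.6, -92.9, 87.9]
orientation: [2.69, 1.621, 0.004]
ft_force: [0.7, 0.4, -1.1]
width: 58.4
```

```bash
python3 - <<'E'
from h import *
plan([505,-93,86],-28,vmax=15); print(ctrl.get_obs()["moment"],ctrl.get_obs()["qpos"])
E
```

```text
t 6.9667 p [505.6 -92.9  87.9] rv [ 0.003 -0.002  0.002] F [ 0.7  0.4 -1.1] w 58.407865305258866
[[-0.4, -0.5, 1.9, 0.003, -0.002, 0.002]]
[-0.06642182  0.06358345  0.01957257] [-2.05440762e-01  4.68378653e-01  1.95970696e+00  1.36438593e-03
  7.10450741e-01  2.79827467e-01]
```

>>> {"method": "move_arm", "body": {
  "deltas": [
    [0,0,0,0,0,-0.06],
    [0,0,0,0,0,-0.08],
    [0,0,0,0,0,-0.08]
  ]
}}

```text
t: 7.22
ee_pos: [505.6, -92.8, 87.9]
orientation: [2.492, 1.911, 0.005]
ft_force: [-1.1, -0.0, 0.1]
width: 57.4
```

```bash
python3 - <<'E'
from h import *
plan([505.6,-92.9,87.9],-28,vmax=15); print(ctrl.get_obs()["moment"])
E
```

```text
t 7.2167 p [505.6 -92.8  87.9] rv [ 0.003 -0.002  0.226] F [-1.1 -0.   0.1] w 57.435400847185996
[[-0.0, 0.0, -0.0, 0.001, -0.001, 0.113], [-0.0, 0.0, -0.0, 0.001, -0.001, 0.113]]
[-0.05216336  0.15520546 -0.3506    ]
```

>>> {"method": "move_arm", "body": {
  "deltas": [
    [0,0,0,0,0,-0.09],
    [0,0,0,0,0,-0.09],
    [0,0,0,0,0,-0.09]
  ]
}}

```text
t: 7.47
ee_pos: [505.5, -92.8, 87.9]
orientation: [2.201, 2.24, 0.005]
ft_force: [-0.8, -0.7, -0.4]
width: 57.9
```

>>> {"method": "move_arm", "body": {
  "deltas": [
    [0,0,0,0,0,-0.09],
    [0,0,0,0,0,-0.09],
    [0,0,0,0,0,-0.07]
  ]
}}

```text
t: 7.72
ee_pos: [505.4, -92.9, 88.0]
orientation: [1.891, 2.507, 0.006]
ft_force: [0.0, 0.3, 1.6]
width: 57.6
```

```bash
python3 - <<'E'
from h import *
plan([505.6,-92.9,87.9],-28,vmax=15); print(ctrl.get_obs()["moment"])
d=eyes.get_image("side"); cv2.imwrite("pics/s3.png",cv2.resize(d["frame"][100:300,180:400],None,fx=3,fy=3)[:,:,::-1])
E
```

```text
t 7.7167 p [505.4 -92.9  88. ] rv [ 0.003 -0.003  0.767] F [0.  0.3 1.6] w 57.58290090572635
[[-0.0, 0.0, 0.0, 0.0, -0.0, 0.11], [-0.0, 0.0, 0.0, 0.0, -0.0, 0.11], [-0.0, 0.0, 0.0, 0.0, -0.0, 0.11], [-0.0, 0.0, 0.0, 0.0, -0.0, 0.11], [-0.0, 0.0, 0.0, 0.0, -0.0, 0.11]]
[[0.0, 0.0, 0.0, 0.0, -0.0, 0.11], [0.0, 0.0, 0.0, 0.0, -0.0, 0.11]]
[-0.06772601  0.12200429 -0.30859264]
```

View pics/s3.png

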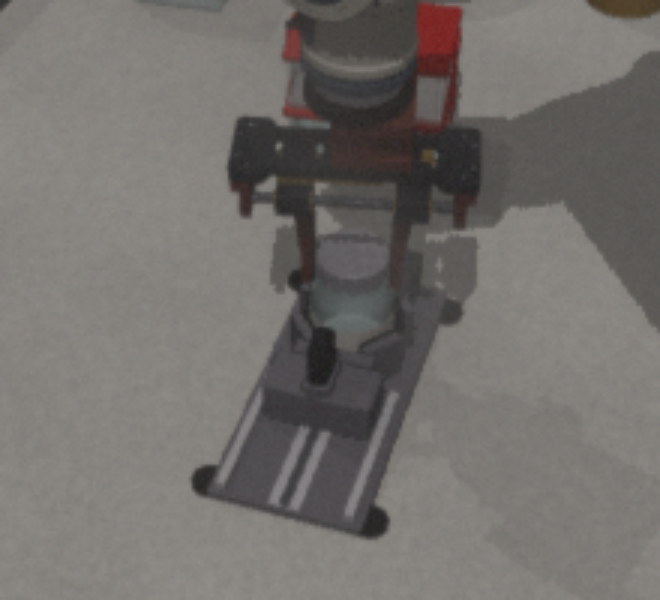

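The side view shows the fingers on the lid at (355,255), with the jar and clamp undisturbed after 44° of turn. The torque is still 0.31 N m, so I'm going on in small steps and watching for the release.

>>> {"method": "move_arm", "body": {
  "deltas": [
    [0,0,0,0,0,-0.08],
    [0,0,0,0,0,-0.05]
  ]
}}

```text
t: 7.93
ee_pos: [505.2, -92.7, 88.3]
orientation: [1.719, 2.629, 0.006]
ft_force: [-2.8, 1.5, 7.3]
width: 57.9
```

```bash
python3 - <<'E'
from h import *
plan([505.6,-92.9,87.9],-28,n=1); print(ctrl.get_obs()["moment"])
E
```

```text
t 7.9333 p [505.2 -92.7  88.3] rv [ 0.003 -0.003  0.901] F [-2.8  1.5  7.3] w 57.89747695118417
[[-0.4, 0.2, 0.4, 0.003, -0.003, 0.901]]
[ 0.21120733  0.50152397 -0.19668182]
```

The upward force is 7 N and the torque is falling, so the lugs are letting go. I'll add a few degrees of margin.

>>> {"method": "move_arm", "body": {
  "deltas": [
    [0,0,-0.5,0,0,-0.07],
    [0,0,-0.5,0,0,-0.05]
  ]
}}

```text
t: 8.1
ee_pos: [504.9, -92.5, 89.5]
orientation: [1.556, 2.729, 0.005]
ft_force: [0.1, -0.3, -0.5]
width: 58.0
```

```bash
python3 - <<'E'
from h import *
plan([505.6,-92.9,87.9],-28,n=1); print(ctrl.get_obs()["moment"])
E
```

```text
t 8.1 p [504.9 -92.5  89.5] rv [ 0.002 -0.003  1.023] F [ 0.1 -0.3 -0.5] w 57.99699854657082
[[-0.7, 0.4, 1.6, 0.002, -0.003, 1.023]]
[-0.03075842 -0.00241608  0.02275734]
```

Released: torque is about 0 and the lid has risen 1.6 mm. I'll lift it straight up by 32.5 mm in total, to TCP z ≈ 120.4.

>>> {"method": "move_arm", "body": {
  "deltas": [
    [0,0,-2,0,0,0],
    [0,0,-3,0,0,0]
  ]
}}

```text
t: 8.27
ee_pos: [504.6, -92.6, 94.3]
orientation: [-1.559, -2.727, -0.005]
ft_force: [-0.1, -0.2, -0.5]
width: 57.5
```

```bash
python3 - <<'E'
from h import *
plan([505.2,-92.8,117],31,vmax=6); print(ctrl.get_obs()["moment"])
E
```

```text
t 8.2667 p [504.6 -92.6  94.3] rv [ 0.003 -0.002 -0.009] F [-0.1 -0.2 -0.5] w 57.512521706505936
[[-0.1, 0.1, -5.7, 0.001, -0.0, -0.002], [-0.1, 0.1, -5.7, 0.001, -0.0, -0.002], [-0.1, 0.1, -5.7, 0.001, -0.0, -0.002], [-0.1, 0.1, -5.7, 0.001, -0.0, -0.002]]
[-0.06091362  0.07221412 -0.00121697]
```

>>> {"method": "move_arm", "body": {
  "deltas": [
    [-0.1,0.3,-5,0.001,0,0],
    [0,0.1,-5,0.001,0,0],
    [0,0.1,-5,0,0,0],
    [0,0,-3,0,0,0]
  ]
}}

```text
t: 8.6
ee_pos: [505.4, -92.6, 114.3]
orientation: [-1.566, -2.722, -0.002]
ft_force: [0.1, 0.6, -0.6]
width: 57.8
```

```bash
python3 - <<'E'
from h import *
plan([505.3,-92.8,120.4],31,vmax=6)
E
```

```text
t 8.6 p [505.4 -92.6 114.3] rv [ 0.    -0.001 -0.015] F [ 0.1  0.6 -0.6] w 57.77035698191706
[[-0.1, -0.1, -3.1, 0.0, -0.001, -0.007], [-0.1, -0.1, -3.1, 0.0, -0.001, -0.007]]
```

>>> {"method": "move_arm", "body": {
  "deltas": [
    [0,0,-3,0,0,0],
    [0,0,-1.5,0,0,0],
    [0,0,0,0,0,0],
    [0,0,0,0,0,0]
  ]
}}

```text
t: 8.93
ee_pos: [506.2, -92.7, 120.8]
orientation: [1.568, 2.721, 0.003]
ft_force: [0.3, -0.7, -0.6]
width: 57.7
```

```bash
python3 - <<'E'
from h import *
plan([505.4,-92.8,120.4],31,vmax=6)
for n in("side","top","wrist"):
    d=eyes.get_image(n); w=world(d); np.savez(n+"9.npz",**d)
    f=d["frame"]
    if n=="side": f=cv2.resize(f[100:300,180:400],None,fx=3,fy=3)
    cv2.imwrite(f"pics/{n}9.png",f[:,:,::-1])
    X,Y,Z=w[...,0],w[...,1],w[...,2]
    roi=(X>465)&(X<545)&(Y>-135)&(Y<-50)&(Z>130)&(Z<150); q=w[roi].astype(np.float32)
    if len(q)>20: print(n,"lidtop",len(q),np.median(q[:,2]),q[:,:2].min(0),q[:,:2].max(0))
    h=w[(X>480)&(X<520)&(Y>-35)&(Y<10)&(Z>94)&(Z<102)]
    if len(h)>5: print(n,"handle",h.mean(0))
o=ctrl.get_obs();print(o["t"],np.round(o["ee_pos"],1),o["width"])
E
```

```text
t 8.9333 p [506.2 -92.7 120.8] rv [ 0.002  0.    -0.016] F [ 0.3 -0.7 -0.6] w 57.718484024459954
[[0.4, -0.7, 0.4, 0.002, 0.0, -0.016]]
side lidtop 530 145.00897 [ 468.53256  -120.773964] [541.7101   -61.746605]
side handle [499.93362406  -9.51623928  97.65227071]
wrist lidtop 10794 144.52682 [ 468.05853  -118.692085] [536.611    -63.125214]
wrist handle [500.40288633 -12.02602701  96.87901015]
9.0833 [506.  -92.7 120.5] 57.94062364186441
```

View pics/side9.png

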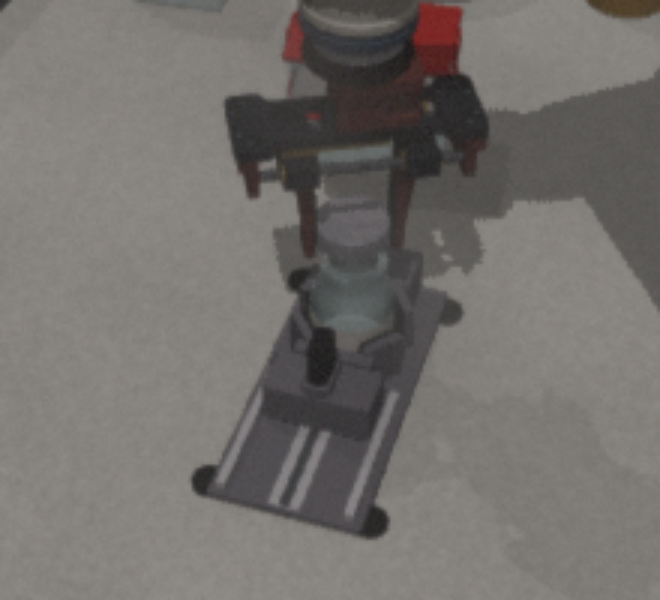

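View pics/wrist9.png

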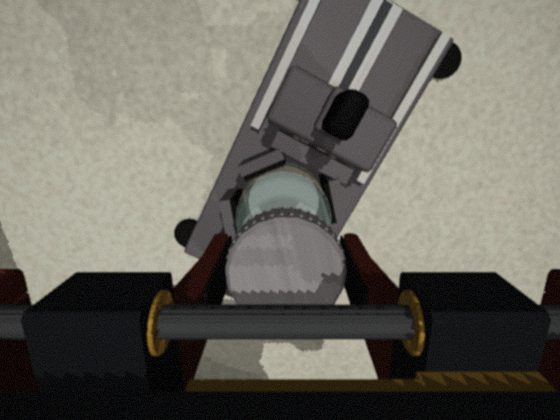

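View pics/top9.png

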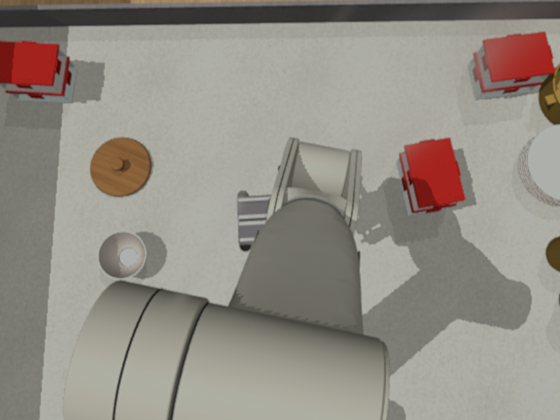

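The jar stands clamped with the lid above it: the side view has the lid at (352,225) and the open neck at (352,262). The lid top is at 144.5 mm, 32 mm above where it sat, so it is about 2 cm clear of the rim. In the top view the bystanders are at the same pixels as at the start. Handing in.

```bash
python3 -c "
from h import *
print(ctrl.close_job())"
```

```text
the job is handed in; nothing more can be done
None
```

I handed the job in at about 9.1 s: the jar is clamped, and the lid is off and held over its mouth.

- **Clamp:** I pushed the jaw shut by its handle with closed fingers until the force reached 20.6 N, then backed off. The jar slid about 12 mm to its seat. The handle ended about 82 mm behind the jar's axis, so the face spring holds the jar with roughly 8 N.
- **Lid:** I gripped it across its width and turned it anticlockwise. The threads let go at about 52°: a 7 N upward push, then the torque fell from about 0.31 N m to zero and the lid rose 1.6 mm. I stopped at 58.6° and lifted it straight up.
- **Last checks:**
  - The lid's top is at 144.5 mm, 32 mm above where it sat, so its lower edge is about 2 cm above the rim.
  - The tool is level to within 0.002 rad and within about 1 mm of where it gripped the lid.
  - The finger opening is 58 mm.
  - The jar still stands in the V, and by eye the containers, bowl and wooden lid have not moved.

**Disagreements:** the side camera reads about 2–3 mm further towards +y than the top and wrist cameras. I used the latter two, which agreed with each other. The tool also rose about 4 mm while pushing the jaw; I corrected this as I went and it did no harm.

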